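Draw the end plug from a square candle mould with a quarter-turn puller

TASK

Draw the aluminium end plug out of the square candle mould with the red-handled puller: lower the puller's tip into the plug's slot until its collar rests on the plug, screw it clockwise (seen from above) to its stop, and pull the plug straight up until it is clear of the mould. Then set the plug down gently on the middle of the square black plate and leave it standing there, upright, with the puller still screwed into it. Do not touch the plug with the fingers and leave the yellow wax block at the left where it is.

Things in the scene. Friction and masses are not known exactly. Their poses are not given: they have to be found in the camera images.
- puller_grip (a point): Centre of the puller's T handle, a red bar 110 mm long (this point's x axis), 16 mm wide (y) and 18 mm high; z is up along the shank. The puller (loose, 0.25 kg) hangs upright by its collar in the wooden holder, turned at random. Below this point: shank 16 mm in diameter, dark round collar 50 mm in diameter with its underside 84 mm down, tip 112 mm down.
- plug_top (a point): Centre of the top face of the plug, a loose aluminium block 60 x 60 x 45 mm, 0.35 kg; z up. In the top is a brass-edged slot 39 mm long (x) and 17 mm wide (y), over a cavity 40 mm deep. The puller enters with its handle parallel to x, either way round, until its collar sits on the top face; its handle's centre is then 84 mm above this point.
- mould_mouth (a point): Centre of the mouth of the fixed steel mould, a square tube 68.5 mm outside, bore 61.5 mm square and vertical, rim 110 mm above the bench, on a base 110 x 110 x 12 mm. z up; x and y along its sides, parallel to the plug's. At the start the plug's top lies 2 mm below this point and its underside rests on the wax in the mould.
- plate: Fixed square black-topped plate, 108 x 108 mm, 14 mm thick; origin at the centre of its underside.
- holder: Fixed wooden block 85 x 85 x 45 mm with an upright 41 mm hole in which the puller hangs at the start; origin at the centre of its underside.
- plug: The same plug; origin at the centre of its underside, same axes. The seated puller turns only clockwise seen from above (negative yaw), its lugs running under two thread lands to a stop at about 1.2 rad; it then has 3 to 4 mm of axial play, and load keeps it at the stop. The plug cannot turn in the mould; sprung rubber seals hold it, so that drawing it takes 10 to 25 N at first.
- puller: The same puller; origin at its tip, same axes as puller_grip. Its two thread lugs form a cross bar 34 mm long (x, parallel to the handle), 10 mm wide, from 6 to 16 mm above the tip; below it is a narrower nose 28 x 6 mm; collar underside 28 mm above the tip.
- wax_b: Bystander: loose block of yellow wax, 88 x 122 x 53 mm, at the left of the bench; origin at the centre of its underside. (The other things on the bench are fixed.)

How it is judged:
By the outcome, as a careful person would: the job done as asked, in the order asked, and still so for the second after the job is handed in, with the robot touching nothing.
It also fails if it takes over 58 s, if anything falls off the work surface, if the arm or the gripper's body presses on something with over 40 N, if the wrist force passes 120 N, or if a joint passes its speed limit or range.

ROBOT

A 6-joint arm with a two-finger parallel gripper is mounted at the origin on the work surface; the furniture and walls round the work are solid. World frame = base frame: x ahead of the robot, y to its left, z up, the work surface at z = 0. Lengths are in m, angles in rad, forces in N, time in s.
With the tool pointing down it reaches from about 0.2 to 0.875 m from the base axis. Payload 3.4 kg.
Tool frame: the origin (TCP) lies on the centre line of the jaws, within the pads' length; the fingertips stand 14 mm ahead of it and the grasp point (between the pads) lies 5 mm behind it (arm.nose_length is the distance from the TCP to the fingertips, in m); z points along the fingers, y is the direction in which the jaws open and shut (so a half turn about z gives the same grasp; the last joint's range is limited). The gripper opens to 94 mm and grips with 3 to 60 N. Pads are 16 mm wide; open, the fingers measure 119 mm over their backs; the gripper's body (75 mm by 177 mm) begins 78 mm behind the grasp point.
Start: joints at [-1.441, 0.276, 1.505, -0, 1.361, -0.121], TCP at [0.143, -0.557, 0.184] pointing down, gripper open.
Joint ranges: [-2.89, 2.89], [-0.75, 2.08], [0.22, 2.7], [-1.18, 4.32], [0.11, 2.71], [-2.7, 2.7]. Speed limits (rad/s): [2.57, 2.57, 3.14, 3.14, 3.14, 3.14].

INTERFACE

Orientations are given as a unit quaternion [w, x, y, z].
In Python, from station import arm, capture, calibration gives the robot as it stands.
- The arm moves only by the shell command python3 -m jog 'ROWS' [FORCE]. ROWS is JSON, a list of rows, each a list of 7 numbers: the turn, a rotation vector about the tool's x, y, z in degrees, then the shift along the tool's x, y, z in m, then the opening in per cent of the stroke, from 0 (shut) to 100 (fully open). A call has exactly 5 rows; each row shifts and turns the pose as measured when the row begins, along the tool's axes as they then stand; what a row does not reach is not made up. A row lasts 1/12 s, in which the tool goes at most 41.7 mm and 7.16 degrees, less where a joint would pass 70% of its speed; a pose out of reach is approached as far as the arm can. A call with a gripper value outside its range is refused whole. The fingers move at their own pace and stop on an object; FORCE is the grip in N (left out, the last holds). Time passes only in rows, so rows that do not move let the fingers close, or fill a call up. It gives the time, the measured TCP pose, the force and the opening at its end, in the units of the state.
- arm.sense(): the state, without advancing time (a new reading comes with each control period).
- capture(name): name is "side" or "top"; returns (picture, depth): 400x640x3 uint8, red, green, blue; 400x640 float32, m along the optical axis (not along the pixel's ray), 0 where there is no reading.
- calibration(name): a dict with "fx", "fy", "cx", "cy" (pixels), "k1" (the pictures are not rectified: a ray, as slopes to the right and down, at radius r is drawn at 1 + k1 r^2 times it, then the intrinsics apply), "view" (4x4, takes a point from world to camera coordinates). Camera axes: x right, y up, looking along -z (the intrinsics and any distortion apply to the point x, -y, -z); pixel columns grow to the right and rows downward; lengths in m; the calibration is good to about 2 mm. A picture is of the moment at which its call begins. calibration takes no time and is no camera call.
- arm.job_done(): hands the job in, once; it reports no verdict.
The state is a dict: "clock": time; "qpos": joint angles; "joint_velocities": joint speeds; "joint_torque": joint torques, N m; "eef_pos": TCP position; "orientation": TCP orientation; "ft_force": force on the tool from outside, world axes, zero at the start; "torque": the same for the moment, N m; "opening": finger opening in m.
Only numpy, scipy, OpenCV 4.12 (cv2) and the standard library are available. Lean on these libraries where they do the work, as an engineer would, in place of code of your own. Each camera call takes 0.05 s, during which the arm holds its last target. There are 200 camera calls.

## Working session

There is one attempt and no reset: what is moved stays moved. The work goes in short steps, Python scripts to look and compute and a shell command to move; the robot and the scene stay as the last step left them, time stands still between calls to the robot, and variables do not carry over. Pictures are saved under pics/ and viewed, about 8 in all and at most 12, crops included, and the job is handed in when it is done.

```bash
ls; mkdir -p pics; python3 - <<'E'
from station import arm,capture,calibration
import numpy as np,cv2
for n in ("side","top"):
    p,d=capture(n); np.savez(f"{n}0.npz",p=p,d=d); cv2.imwrite(f"pics/{n}0.png",p[:,:,::-1])
    c=calibration(n); print(n,{k:np.round(v,3).tolist() for k,v in c.items()})
print(arm.sense())
E
```

```text
pics
side {'fx': 454.68, 'fy': 454.68, 'cx': 324.42, 'cy': 189.999, 'k1': -0.088, 'view': [[-1.0, 0.026, -0.001, 0.435], [-0.013, -0.476, 0.879, -0.025], [0.022, 0.879, 0.476, -1.621], [0.0, 0.0, 0.0, 1.0]]}
top {'fx': 383.683, 'fy': 383.683, 'cx': 319.63, 'cy': 200.837, 'k1': -0.037, 'view': [[0.026, -1.0, 0.006, 0.085], [0.99, 0.026, 0.136, -0.47], [-0.136, 0.003, 0.991, -1.136], [0.0, 0.0, 0.0, 1.0]]}
{'clock': 0.1, 'qpos': array([-1.44102693e+00,  2.76522126e-01,  1.50595092e+00,  4.58500069e-06,
        1.36071817e+00, -1.20986889e-01]), 'joint_velocities': array([-0.00167953, -0.00013046, -0.00253303,  0.00052317, -0.00024115,
        0.00092411]), 'joint_torque': array([ 1.86354351e-03, -4.05456769e+01, -2.37780672e+01,  7.02905841e-02,
        2.98304076e-02, -4.87302452e-05]), 'eef_pos': array([ 0.14261409, -0.55649199,  0.18311893]), 'orientation': array([-7.99282499e-04,  9.92150194e-01,  1.25049401e-01, -1.26813748e-06]), 'ft_force': array([ 0.02169588,  0.78472051, -0.09032613]), 'torque': array([ 0.04679716, -0.05361847,  0.02952368]), 'opening': 0.09381241832446584}
```

View pics/top0.png

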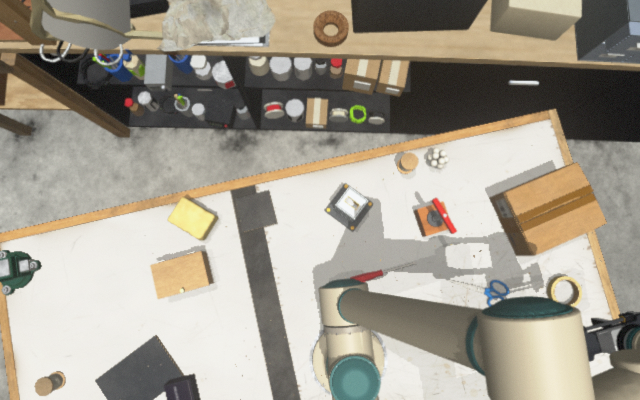

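View pics/side0.png

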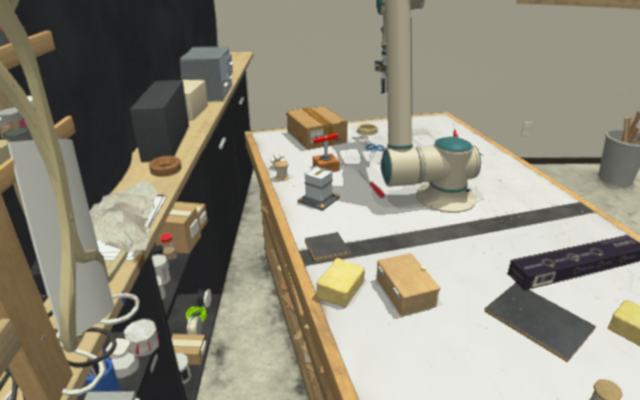

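Top view: mould at about (349,206), holder with the red-handled puller at (437,218), black plate near (260,209), wax at (192,217). I'll enlarge these.

```bash
cat > h.py <<'E'
import numpy as np,cv2
from station import arm,capture,calibration
def ray(n,u,v):
    c=calibration(n); K=np.array([[c["fx"],0,c["cx"]],[0,c["fy"],c["cy"]],[0,0,1]])
    q=cv2.undistortPoints(np.array([[[u,v]]],float),K,np.array([c["k1"],0,0,0.]))[0,0]
    V=np.array(c["view"]); R=V[:3,:3]; o=-R.T@V[:3,3]
    return o,R.T@np.array([q[0],-q[1],-1.])
def atz(n,u,v,z):
    o,d=ray(n,u,v); return o+d*(z-o[2])/d[2]
def atd(n,u,v,dep):
    o,d=ray(n,u,v); return o+d*dep
def proj(n,P):
    c=calibration(n); V=np.array(c["view"]); p=V[:3,:3]@np.asarray(P)+V[:3,3]
    a=np.array([p[0],-p[1]])/-p[2]; a=a*(1+c["k1"]*(a@a)); return a*c["fx"]+[c["cx"],c["cy"]]
def crop(im,x0,y0,w,h,s,name):
    a=cv2.resize(im[y0:y0+h,x0:x0+w,::-1],None,fx=s,fy=s,interpolation=cv2.INTER_CUBIC)
    for i in range(0,w,10): cv2.putText(a,str(x0+i),(i*s,9),0,.3,(0,0,255),1); cv2.line(a,(i*s,10),(i*s,14),(0,0,255),1)
    for j in range(10,h,10): cv2.putText(a,str(y0+j),(0,j*s+4),0,.3,(0,0,255),1); cv2.line(a,(20,j*s),(24,j*s),(0,0,255),1)
    cv2.imwrite(f"pics/{name}.png",a)
E
python3 - <<'E'
from h import *
z=np.load("top0.npz");p,d=z["p"],z["d"]
a=[]
for i,(x0,y0) in enumerate([(325,180),(410,190),(235,180)]):
    crop(p,x0,y0,50,60,5,f"c{i}"); a.append(cv2.imread(f"pics/c{i}.png"))
a=[cv2.resize(t,None,fx=1.06,fy=1.06) for t in a]
cv2.imwrite("pics/topcrops.png",np.hstack(a))
for u,v in [(349,206),(340,215),(355,195),(440,205),(446,218),(262,208)]:
    print(u,v,np.round(atd("top",u,v,d[v,u]),4))
E
```

```text
349 206 [0.4437 0.0139 0.1118]
340 215 [0.4275 0.0332 0.012 ]
355 195 [ 0.4765 -0.0032  0.1056]
440 205 [ 0.4501 -0.2374  0.1358]
446 218 [ 0.4141 -0.2531  0.1372]
262 208 [0.4425 0.2739 0.0146]
```

View pics/topcrops.png

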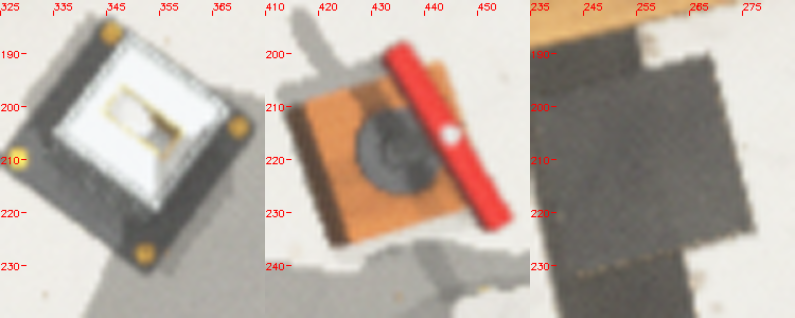

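```bash
cat >> h.py <<'E'
def cloud(n,d):
    c=calibration(n); K=np.array([[c["fx"],0,c["cx"]],[0,c["fy"],c["cy"]],[0,0,1]])
    v,u=np.indices(d.shape); q=cv2.undistortPoints(np.stack([u,v],-1).reshape(-1,1,2).astype(float),K,np.array([c["k1"],0,0,0.])).reshape(-1,2)
    V=np.array(c["view"]); R=V[:3,:3]; o=-R.T@V[:3,3]
    return (o+(np.c_[q[:,0],-q[:,1],-np.ones(len(q))]*d.reshape(-1,1))@R).reshape(*d.shape,3)
def rect(P):
    r=cv2.minAreaRect((P[:,:2]*1000).astype(np.float32)); return np.round(r[0],1),np.round(r[1],1),round(r[2],1),len(P),np.round(np.median(P[:,2]),4)
E
python3 - <<'E'
from h import *
for n in("top","side"):
    z=np.load(n+"0.npz");p,d=z["p"].astype(int),z["d"]; P=cloud(n,d); X,Y,Z=P[...,0],P[...,1],P[...,2]
    near=lambda x,y,r:(abs(X-x)<r)&(abs(Y-y)<r)&(d>0)
    red=(p[...,0]>150)&(p[...,1]<80)&(p[...,2]<90)
    print(n,"mould",rect(P[near(.44,.015,.07)&(Z>.100)&(Z<.12)]))
    print("base",rect(P[near(.44,.015,.09)&(Z>.007)&(Z<.05)]))
    print("handle",rect(P[near(.43,-.24,.09)&red&(Z>.1)]))
    print("holder",rect(P[near(.43,-.23,.09)&(Z>.035)&(Z<.055)]))
    dark=(p.max(-1)<110)
    print("plate",rect(P[near(.44,.27,.09)&dark&(Z>.009)&(Z<.02)]), np.median(Z[near(.35,.1,.03)]))
E
```

```text
top mould (array([455.4,   7.1]), array([68.2, 69.1]), 54.5, 498, np.float64(0.1074))
base (array([445.8,  14.1]), array([109.8, 134.3]), 54.4, 576, np.float64(0.0113))
handle (array([ 422.1, -247.9]), array([101.8,  12.6]), 30.0, 147, np.float64(0.1361))
holder (array([ 423., -250.]), array([85.2, 87.6]), 18.5, 574, np.float64(0.0451))
plate (array([434.8, 295.7]), array([108.3, 105.4]), 16.1, 909, np.float64(0.0129)) -0.0009599187604282244
side mould (array([455.7,  10.4]), array([77.1, 69.8]), 53.8, 226, np.float64(0.1061))
base (array([443.8,  -7.9]), array([159.6, 112.4]), 55.6, 508, np.float64(0.0167))
handle (array([ 423.1, -243.5]), array([111.7,  22.5]), 33.0, 60, np.float64(0.1353))
holder (array([ 424.9, -243.9]), array([87.9, 95.2]), 18.7, 227, np.float64(0.0435))
plate (array([434.4, 298.8]), array([109.2, 104.9]), 16.7, 677, np.float64(0.0147)) 0.0010782466213812292
```

```bash
python3 - <<'E'
from h import *
a,b=atz("top",434.6,199.2,.138),atz("top",453.9,231.8,.138); print(a,b,(a+b)/2,np.degrees(np.arctan2(*(a-b)[1::-1])),np.linalg.norm(a-b))
q=lambda x,y:atz("top",325+x/5.3-.4,180+y/5.3-.4,.108)
C=[q(118,87),q(182,128),q(166,152),q(105,110)]
print(np.round(C,4),np.mean(C,0))
d=C[1]-C[0];print(np.degrees(np.arctan2(d[1],d[0])),np.linalg.norm(d))
z=np.load("top0.npz");d=z["d"];P=cloud("top",d)
m=(P[...,0]>.25)&(P[...,0]<.6)&(P[...,1]<-.35)&(P[...,2]>.04)&(P[...,2]<.3);print("box",P[m].min(0),P[m].max(0))
E
```

```text
[ 0.46566157 -0.22183281  0.138     ] [ 0.3764322  -0.27411127  0.138     ] [ 0.42104688 -0.24797204  0.138     ] 30.36554615962521 0.10341623806881374
[[ 0.4726  0.0202  0.108 ]
 [ 0.4513 -0.0145  0.108 ]
 [ 0.4381 -0.0061  0.108 ]
 [ 0.46    0.0269  0.108 ]] [0.45550572 0.006613   0.108     ]
-121.55869035423578 0.04071216832909035
box [ 0.31786523 -0.73876546  0.04000462] [ 0.59392626 -0.43584627  0.11441716]
```

```bash
python3 -m jog '[[0,0,-5,0,-0.04,0,100],[0,0,-5,0,-0.04,0,100],[0,0,-5,0,-0.04,0,100],[0,0,-2,0,-0.04,0,100],[0,0,0,0,-0.04,0,100]]' 30
```

```text
clock: 0.52
eef_pos: [0.0621, -0.3751, 0.1776]
orientation: [-0.002, 0.96, 0.28, 0.001]
ft_force: [-0.8, 0.3, 0.7]
opening: 0.0939
```

```bash
cat > go.py <<'E'
import sys
from h import *
from scipy.spatial.transform import Rotation as R
x,y,z,yaw=map(float,sys.argv[1:5]); s=arm.sense()
c=R.from_quat(s["orientation"],scalar_first=True); t=R.from_euler('z',yaw,degrees=True)*R.from_euler('x',180,degrees=True)
X=c.as_matrix()[:,0]
print("yaw",np.round(np.degrees(np.arctan2(X[1],X[0])),2),"turn",np.round(np.degrees((c.inv()*t).as_rotvec()),2),"shift",np.round(c.inv().apply(np.array([x,y,z])-s["eef_pos"]),4),"pos",np.round(s["eef_pos"],4),"F",np.round(s["ft_force"],1),"T",np.round(s["torque"],2),"op",round(s["opening"],4),"q6",round(s["qpos"][5],2),"t",s["clock"])
E
python3 go.py 0.4225 -0.2475 0.175 30.5
```

```text
yaw 32.52 turn [-0.19 -0.17  2.02] shift [0.3725 0.0862 0.0035] pos [ 0.0621 -0.3751  0.1776] F [-0.8  0.3  0.7] T [-0.03  0.03  0.02] op 0.0939 q6 -0.59 t 0.5167
```

```bash
python3 -m jog '[[0,0,1,0.037,0.0086,0,100],[0,0,1,0.037,0.0086,0,100],[0,0,0,0.037,0.0086,0,100],[0,0,0,0.037,0.0086,0,100],[0,0,0,0.037,0.0086,0,100]]' >/dev/null; python3 -m jog '[[0,0,0,0.037,0.0086,0,100],[0,0,0,0.037,0.0086,0,100],[0,0,0,0.037,0.0086,0,100],[0,0,0,0.03,0.006,0,100],[0,0,0,0,0,0,100]]' >/dev/null;  python3 go.py 0.4225 -0.2475 0.175 30.5
```

```text
yaw 28.3 turn [-0.48 -0.03 -2.2 ] shift [ 0.0466  0.0012 -0.0003] pos [ 0.3809 -0.2685  0.1747] F [-0.   0.2 -0.6] T [-0.05  0.   -0.01] op 0.0939 q6 0.31 t 1.35
```

```bash
python3 -m jog '[[0,0,-1.2,0.027,0,0,100],[0,0,-0.5,0.015,0,0,100],[0,0,-0.3,0.004,0,0,100],[0,0,0,0,0,0,100],[0,0,0,0,0,0,100]]' >/dev/null; python3 go.py 0.4225 -0.2475 0.124 30.5
```

```text
yaw 30.66 turn [-0.76  0.25  0.15] shift [0.0003 0.0042 0.0484] pos [ 0.4206 -0.2445  0.1724] F [-0.7  0.5  0.1] T [-0.02 -0.04  0.  ] op 0.0941 q6 0.37 t 1.7667
```

```bash
python3 -m jog '[[-0.7,0.2,0,0,0.004,0.010,100],[0,0,0,0,0,0.015,100],[0,0,0,0,0,0.015,100],[0,0,0,0,0,0.006,100],[0,0,0,0,0,0,100]]' >/dev/null; python3 go.py 0.4225 -0.2475 0.124 30.5; python3 - <<'E'
from h import *
p,d=capture("top"); crop(p,390,170,90,75,7,"grasp1")
p,d=capture("side"); crop(p,280,100,90,80,7,"grasp1s")
a=cv2.imread("pics/grasp1.png");b=cv2.imread("pics/grasp1s.png");b=cv2.resize(b,None,fx=.5,fy=.5);a=cv2.resize(a,None,fx=.75,fy=.75)
o=np.zeros((max(len(a),len(b)),a.shape[1]+b.shape[1],3),np.uint8);o[:len(a),:a.shape[1]]=a;o[:len(b),a.shape[1]:]=b;cv2.imwrite("pics/g1.png",o)
E
```

```text
yaw 30.3 turn [ 0.08  0.2  -0.2 ] shift [ 0.007  -0.0007  0.0019] pos [ 0.4169 -0.2516  0.1259] F [ 0.2 -0.1 -0.2] T [-0.03 -0.03 -0.  ] op 0.0937 q6 0.36 t 2.1833
```

View pics/g1.png

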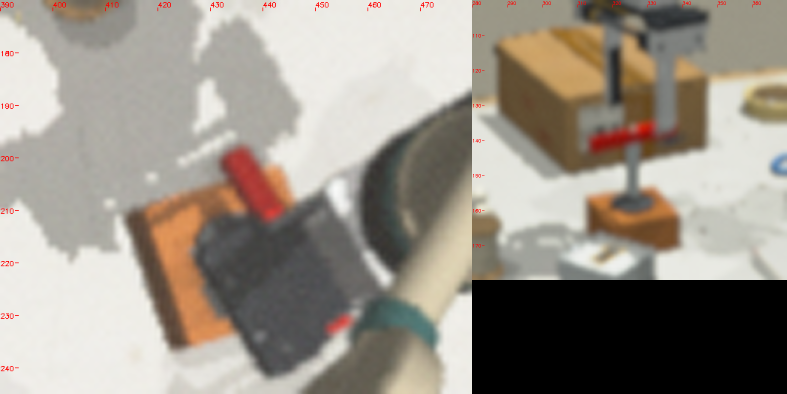

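Fingers straddle the red bar (handle end visible at about (436,200), finger edge at (440,211)); TCP is about 6 mm short along the bar. Correct and close.

```bash
python3 -m jog '[[0,0.2,0,0.006,0,0.002,100],[0,0,0,0.001,0,0,100],[0,0,0,0,0,0,5],[0,0,0,0,0,0,5],[0,0,0,0,0,0,5]]' 50 >/dev/null; python3 go.py 0.4225 -0.2475 0.124 30.5;python3 -m jog '[[0,0,0,0,0,0,5],[0,0,0,0,0,0,5],[0,0,0,0,0,0,5],[0,0,0,0,0,0,5],[0,0,0,0,0,0,5]]' 50 >/dev/null; python3 go.py 0.4225 -0.2475 0.124 30.5
```

```text
yaw 30.26 turn [ 0.52 -0.19 -0.24] shift [-0.0018 -0.004   0.004 ] pos [ 0.426 -0.25   0.128] F [-0.1  1.1  0.7] T [0.03 0.   0.01] op 0.0774 q6 0.37 t 2.7
yaw 30.31 turn [ 0.57 -0.21 -0.19] shift [-0.0022 -0.0042  0.0045] pos [ 0.4264 -0.25    0.1285] F [0.1 0.2 0.4] T [ 0.03 -0.04  0.03] op 0.0443 q6 0.37 t 3.1167
```

```bash
python3 -m jog '[[0.5,-0.2,0,-0.002,-0.004,0.0045,5],[0,0,0,0,0,0,5],[0,0,0,0,0,0,5],[0,0,0,0,0,0,5],[0,0,0,0,0,0,5]]' 50 >/dev/null; python3 go.py 0.4225 -0.2475 0.124 30.5;python3 -m jog '[[0,0,0,0,0,0,5],[0,0,0,0,0,0,5],[0,0,0,0,0,0,5],[0,0,0,0,0,0,5],[0,0,0,0,0,0,5]]' 50 >/dev/null; python3 go.py 0.4225 -0.2475 0.124 30.5
```

```text
yaw 30.3 turn [-0.04  0.03 -0.2 ] shift [ 0.0003  0.0006 -0.0009] pos [ 0.422  -0.2471  0.1231] F [-1.  -0.6  0.1] T [ 0.01 -0.01 -0.01] op 0.0107 q6 0.37 t 3.5333
yaw 30.3 turn [-0.02  0.03 -0.2 ] shift [ 0.0002  0.0004 -0.0008] pos [ 0.4221 -0.2473  0.1232] F [-0.5  0.7  0.3] T [-0.06 -0.03  0.02] op 0.0046 q6 0.37 t 3.95
```

```bash
cat > look.py <<'E'
import sys
from h import *
n=sys.argv[1]; x,y,w,hh,s=map(int,sys.argv[2:7]); p,d=capture(n); np.savez("last.npz",p=p,d=d); crop(p,x,y,w,hh,s,sys.argv[7])
E
python3 look.py side 280 90 90 90 6 miss
```

```text
(no output)
```

View pics/miss.png

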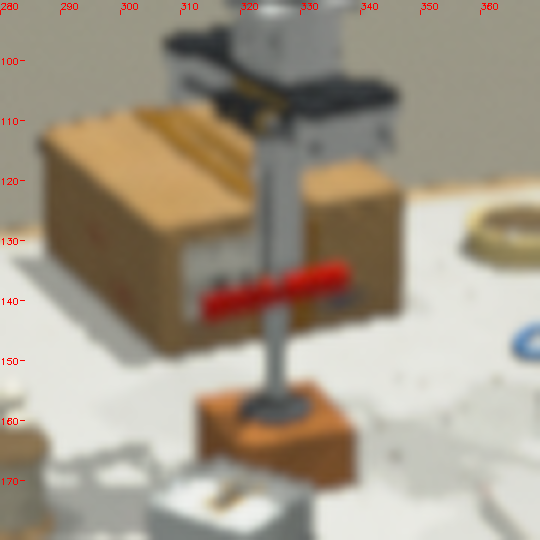

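```bash
python3 - <<'E'
from h import *
print(proj("side",[.4221,-.2473,.109]),proj("side",[.4221,-.2473,.123]),proj("side",[.4225,-.2475,.129]),proj("side",[.4221,-.2473,.2]),proj("side",[.4221,-.2473,.045]))
z=np.load("last.npz");d=z["d"];P=cloud("side",d)
for u,v in [(325,112),(325,120),(325,130),(322,133),(325,135),(325,137),(325,139),(320,140),(325,147)]: print(u,v,z["p"][v,u],np.round(P[v,u],4))
E
```

```text
[326.08928152 143.15790686] [326.09169227 139.82903437] [325.98848717 138.37692499] [326.10497021 121.09202842] [326.07828594 158.07787079]
325 112 [85 85 80] [ 0.4275 -0.2022  0.2516]
325 120 [112 114 112] [ 0.4267 -0.2323  0.2098]
325 130 [115 117 114] [ 0.4268 -0.2302  0.1704]
322 133 [130 132 125] [ 0.4336 -0.469   0.0652]
325 135 [120 102  97] [ 0.4267 -0.235   0.148 ]
325 137 [150  59  54] [ 0.4264 -0.244   0.1362]
325 139 [126  30  27] [ 0.4266 -0.2384  0.1301]
320 140 [133  18  13] [ 0.4462 -0.227   0.1308]
325 147 [114 119 116] [0.4706 1.4017 0.7939]
```

```bash
python3 - <<'E'
from station import arm
print([a for a in dir(arm) if not a.startswith("_")],getattr(arm,"nose_length",None))
from h import *
p,d=capture("top"); P=cloud("top",d)
m=(abs(P[...,0]-.4225)<.08)&(abs(P[...,1]+.2475)<.08)&(d>0)&(P[...,2]>.06)
z=P[m][:,2]; print(np.histogram(z,bins=np.arange(.06,.5,.02)))
p,d=capture("side"); P=cloud("side",d)
for v in range(90,146,2): print(v,[(tuple(p[v,u]),np.round(P[v,u],3).tolist()) for u in (319,325,327)])
E
```

```text
['IKError', 'job_done', 'nose_length', 'sense'] 0.014
(array([  0,   0,   0,  93,   6,   0,   0,   0,   0,  45,  64, 517,  46,
       170,  64, 110, 100,  77,  67,  53,  63]), array([0.06, 0.08, 0.1 , 0.12, 0.14, 0.16, 0.18, 0.2 , 0.22, 0.24, 0.26,
       0.28, 0.3 , 0.32, 0.34, 0.36, 0.38, 0.4 , 0.42, 0.44, 0.46, 0.48]))
90 [((np.uint8(102), np.uint8(104), np.uint8(101)), [0.449, -0.22, 0.33]), ((np.uint8(140), np.uint8(143), np.uint8(140)), [0.427, -0.211, 0.332]), ((np.uint8(115), np.uint8(116), np.uint8(115)), [0.42, -0.204, 0.334])]
92 [((np.uint8(129), np.uint8(130), np.uint8(120)), [0.428, -1.779, -0.131]), ((np.uint8(165), np.uint8(168), np.uint8(164)), [0.428, -0.196, 0.329]), ((np.uint8(146), np.uint8(149), np.uint8(146)), [0.42, -0.203, 0.327])]
94 [((np.uint8(109), np.uint8(110), np.uint8(108)), [0.449, -0.24, 0.309]), ((np.uint8(122), np.uint8(125), np.uint8(122)), [0.427, -0.207, 0.318]), ((np.uint8(122), np.uint8(124), np.uint8(122)), [0.42, -0.205, 0.319])]
96 [((np.uint8(105), np.uint8(107), np.uint8(106)), [0.449, -0.242, 0.3]), ((np.uint8(106), np.uint8(109), np.ui
[... 4680 characters left out ...]
26), np.uint8(22)), [0.419, -0.246, 0.131])]
140 [((np.uint8(136), np.uint8(19), np.uint8(14)), [0.45, -0.223, 0.132]), ((np.uint8(121), np.uint8(56), np.uint8(53)), [0.427, -0.24, 0.125]), ((np.uint8(115), np.uint8(65), np.uint8(61)), [0.419, -0.241, 0.125])]
142 [((np.uint8(116), np.uint8(50), np.uint8(34)), [0.45, -0.221, 0.125]), ((np.uint8(113), np.uint8(109), np.uint8(107)), [0.427, -0.24, 0.117]), ((np.uint8(109), np.uint8(104), np.uint8(98)), [0.419, -0.236, 0.119])]
144 [((np.uint8(105), np.uint8(82), np.uint8(54)), [0.447, -0.456, 0.019]), ((np.uint8(111), np.uint8(117), np.uint8(115)), [0.426, -0.246, 0.106]), ((np.uint8(108), np.uint8(106), np.uint8(99)), [0.419, -0.234, 0.111])]
```

The side picture and depth show the fingertips shut at z≈0.142, just above the red bar (v 134–143), though the state implies 0.109. So the true tool seems about 30 mm higher than reported. Going 30 mm lower is safe either way, since the tips would still be above the holder and collar.

```bash
python3 -m jog '[[0,0,0,0,0,0,70],[0,0,0,0,0,0,70],[0,0,0,0,0,0,70],[0,0,0,0,0,0,70],[0,0,0,0,0,0,70]]' 50 >/dev/null;python3 -m jog '[[0,0,0,0,0,0,70],[0,0,0,0,0,0,70],[0,0,0,0,0,0.01,70],[0,0,0,0,0,0.01,70],[0,0,0,0,0,0.01,70]]' 50 >/dev/null; python3 go.py 0.4225 -0.2475 0.094 30.3; python3 look.py side 280 90 90 90 6 open2
```

```text
yaw 30.3 turn [ 0.29 -0.09  0.  ] shift [-0.0006 -0.0016 -0.0006] pos [ 0.4238 -0.2486  0.0935] F [0.1 0.8 0.1] T [-0.   -0.01 -0.01] op 0.0648 q6 0.37 t 4.9333
```

View pics/open2.png

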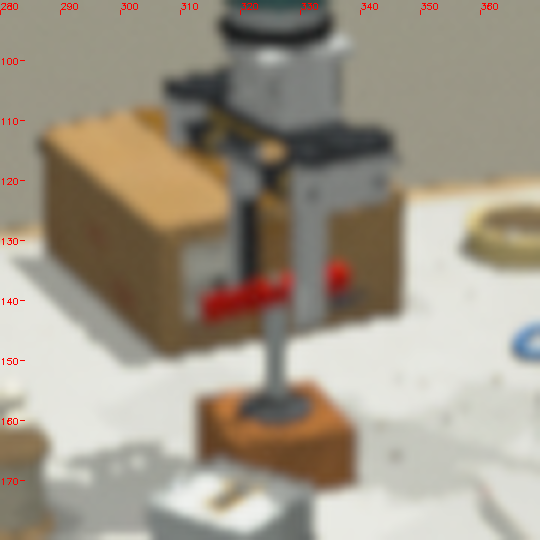

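Now the near finger (u 330) overlaps the front of the bar, ending at v≈144. The far one is behind it.

```bash
python3 - <<'E'
from h import *
for z in (.08,.1,.11,.12): print(z,proj("side",[.4238-.016-.006,-.2486+.028+.01,z]))
z=np.load("last.npz");P=cloud("side",z["d"])
for v in range(130,150): print(v,[(z["p"][v,u].tolist(),np.round(P[v,u],3).tolist()) for u in (330,332)])
E
python3 -m jog '[[0,0,0,0,0,0,10],[0,0,0,0,0,0,10],[0,0,0,0,0,0,10],[0,0,0,0,0,0,10],[0,0,0,0,0,0,10]]' 30 >/dev/null; python3 go.py 0.4225 -0.2475 0.094 30.3
```

```text
0.08 [331.60276088 153.69453409]
0.1 [331.63545809 148.934496  ]
0.11 [331.65188354 146.53587535]
0.12 [331.66836002 144.1247718 ]
130 [([121, 123, 120], [0.409, -0.203, 0.181]), ([126, 128, 125], [0.401, -0.205, 0.18])]
131 [([122, 125, 121], [0.409, -0.205, 0.176]), ([125, 127, 124], [0.401, -0.203, 0.176])]
132 [([121, 123, 121], [0.409, -0.203, 0.173]), ([126, 128, 125], [0.401, -0.212, 0.169])]
133 [([121, 124, 121], [0.408, -0.209, 0.166]), ([125, 128, 125], [0.401, -0.207, 0.167])]
134 [([122, 124, 122], [0.409, -0.201, 0.165]), ([127, 127, 124], [0.4, -0.219, 0.158])]
135 [([123, 125, 121], [0.409, -0.201, 0.161]), ([127, 127, 124], [0.401, -0.216, 0.155])]
136 [([124, 125, 122], [0.409, -0.204, 0.156]), ([128, 128, 125], [0.401, -0.208, 0.154])]
137 [([128, 130, 127], [0.408, -0.212, 0.149]), ([126, 126, 124], [0.401, -0.202, 0.153])]
138 [([132, 135, 131], [0.408, -0.206, 0.147]), ([127, 128, 125], [0.401, -0.205, 0.147])]
139 [([134, 136, 133], [0.409, -0.203, 0.144]), ([126, 127, 124], [0.401, -0.202, 0.144])]
140 [([134, 137, 133], [0.408, -0.207, 0.139]), ([126, 128, 12
[... 300 characters left out ...]
[([117, 116, 110], [0.408, -0.217, 0.118]), ([126, 124, 115], [0.4, -0.222, 0.116])]
145 [([139, 136, 126], [0.409, -0.2, 0.121]), ([168, 165, 154], [0.389, -0.484, 0.002])]
146 [([190, 188, 177], [0.398, -0.476, 0.0]), ([212, 212, 201], [0.389, -0.479, -0.001])]
147 [([224, 224, 217], [0.398, -0.472, -0.003]), ([227, 227, 221], [0.389, -0.467, -0.001])]
148 [([230, 231, 224], [0.398, -0.46, -0.003]), ([229, 229, 222], [0.39, -0.457, -0.001])]
149 [([230, 231, 224], [0.399, -0.452, -0.004]), ([229, 230, 223], [0.39, -0.454, -0.005])]
yaw 30.3 turn [-0.09  0.06 -0.  ] shift [ 0.0004  0.0009 -0.0038] pos [ 0.4216 -0.2469  0.0902] F [-0.3  0.4  0.4] T [-0.05 -0.08 -0.04] op 0.0358 q6 0.37 t 5.4
```

```bash
python3 -m jog '[[0,0,0,0,0,0.004,10],[0,0,0,0,0,0,10],[0,0,0,0,0,0,10],[0,0,0,0,0,0,10],[0,0,0,0,0,0,10]]' 30 >/dev/null; python3 go.py 0.4225 -0.2475 0.086 30.3; python3 -m jog '[[0,0,0,0,0,0,10],[0,0,0,0,0,0,10],[0,0,0,0,0,0,10],[0,0,0,0,0,0,10],[0,0,0,0,0,0,10]]' 30 >/dev/null; python3 go.py 0.4225 -0.2475 0.086 30.3
```

```text
yaw 30.3 turn [ 0.08  0.01 -0.  ] shift [ 0.0002 -0.0003  0.0006] pos [ 0.4225 -0.2478  0.0866] F [-0.3 -0.6 -0.8] T [-0.08 -0.14  0.02] op 0.0159 q6 0.37 t 5.8167
yaw 30.3 turn [ 0.07  0.01 -0.  ] shift [ 0.0002 -0.0003  0.0006] pos [ 0.4225 -0.2478  0.0866] F [ 0.2  0.4 -0.5] T [-0.08 -0.05  0.01] op 0.0158 q6 0.37 t 6.2333
```

Gripped (opening 15.8 mm = bar width). Lift.

```bash
python3 -m jog '[[0,0,0,0,0,0,5],[0,0,0,0,0,-0.012,5],[0,0,0,0,0,-0.012,5],[0,0,0,0,0,-0.02,5],[0,0,0,0,0,-0.02,5]]' 50 >/dev/null; python3 go.py 0.4225 -0.2478 0.21 30.3; python3 -m jog '[[0,0,0,0,0,-0.02,5],[0,0,0,0,0,-0.02,5],[0,0,0,0,0,-0.02,5],[0,0,0,0,0,0,5],[0,0,0,0,0,0,5]]' 50 >/dev/null; python3 go.py 0.4555 0.0068 0.21 54.4
```

```text
yaw 30.3 turn [-0.8   0.34 -0.  ] shift [ 0.0018  0.005  -0.0634] pos [ 0.4177 -0.2438  0.1467] F [ 1.8 -0.9 -2.5] T [-0.04 -0.02  0.03] op 0.0159 q6 0.37 t 6.65
yaw 30.31 turn [ -0.85   0.14 -24.1 ] shift [ 0.1588 -0.1973  0.0024] pos [ 0.418  -0.2437  0.2105] F [-0.7 -0.4 -3.3] T [-0.01 -0.    0.06] op 0.0152 q6 0.37 t 7.0667
```

```bash
python3 -m jog '[[-0.8,0,-4,0.024,-0.0295,0,5],[0,0,-4,0.026,-0.028,0,5],[0,0,-4,0.028,-0.026,0,5],[0,0,-4,0.0295,-0.024,0,5],[0,0,-4,0.031,-0.022,0,5]]' 50 >/dev/null; python3 go.py 0.4555 0.0068 0.21 54.4; python3 -m jog '[[0,0,-4,0.031,-0.02,0,5],[0,0,0,0,0,0,5],[0,0,0,0,0,0,5],[0,0,0,0,0,0,5],[0,0,0,0,0,0,5]]' 50 >/dev/null; python3 go.py 0.4555 0.0068 0.21 54.4
```

```text
yaw 50.26 turn [-0.45  0.65 -4.14] shift [ 0.0564 -0.0316 -0.0087] pos [ 0.4436 -0.0568  0.2017] F [ 1.8  0.6 -3.1] T [-0.03 -0.14  0.03] op 0.0156 q6 0.42 t 7.4833
yaw 55.16 turn [-1.33  0.76  0.75] shift [ 0.0205  0.0008 -0.0165] pos [ 0.4426 -0.0095  0.1938] F [ 0.5 -0.1 -2. ] T [-0.04 -0.06  0.01] op 0.0158 q6 0.43 t 7.9
```

```bash
python3 -m jog '[[-1.3,0.7,0.6,0.007,0,-0.018,5],[0,0,0,0.006,0,0,5],[0,0,0,0,0,0,5],[0,0,0,0,0,0,5],[0,0,0,0,0,0,5]]' 50 >/dev/null; python3 go.py 0.4555 0.0068 0.21 54.4; python3 - <<'E'
from h import *
for n in("top","side"):
    p,d=capture(n); P=cloud(n,d); X,Y,Z=[P[...,i] for i in range(3)]; p=p.astype(int)
    red=(p[...,0]>90)&(p[...,1]<p[...,0]*.4)&(p[...,2]<p[...,0]*.4)&(abs(X-.45)<.1)&(abs(Y)<.1)&(Z>.15)
    Q=P[red]; print(n,rect(Q)); 
    m,v=cv2.PCACompute(Q[:,:2],None); print(m,np.degrees(np.arctan2(v[0,1],v[0,0]))%180,Q.min(0),Q.max(0))
    np.savez(n+"1.npz",p=p,d=d); crop(p.astype(np.uint8),*((280,90,90,100,4) if n=="side" else (310,170,85,70,5)),"ins"+n)
a=cv2.imread("pics/insside.png");b=cv2.imread("pics/instop.png");o=np.zeros((400,785,3),np.uint8);o[:400,:360]=a;o[:350,360:]=b;cv2.imwrite("pics/ins.png",o)
E
```

```text
yaw 53.97 turn [ 0.16  0.02 -0.43] shift [ 0.0097 -0.0024  0.0034] pos [ 0.4517 -0.0024  0.2135] F [-0.4  0.3 -2.6] T [0.02 0.01 0.02] op 0.0157 q6 0.47 t 8.3167
top (array([421. , -40.3]), array([ 8.6, 10.4]), 46.0, 18, np.float64(0.2647))
[[ 0.42105343 -0.03961768]] 143.1777087240367 [ 0.41650184 -0.04403611  0.25950298] [ 0.42645258 -0.03437672  0.26715118]
side (array([451.9,   5.2]), array([110.7,  12.8]), 54.6, 63, np.float64(0.2608))
[[0.46070759 0.02065341]] 52.906633080352066 [ 0.41857348 -0.04364856  0.25338216] [0.48525171 0.05399442 0.26617377]
```

View pics/ins.png

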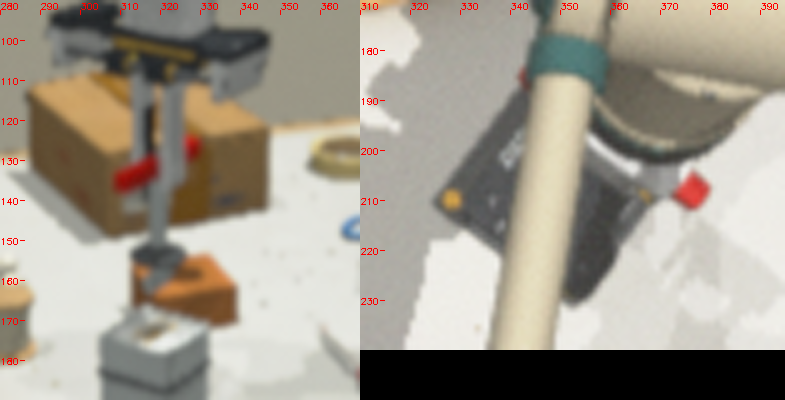

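```bash
python3 - <<'E'
from h import *
print("pred tip",proj("side",[.4517,-.0024,.144]),"slot pred",proj("side",[.4555,.0068,.108]),"slot seen",atz("side",317.9,172.5,.108))
z=np.load("side1.npz");p=z["p"]
r=(p[...,0]>90)&(p[...,1]<p[...,0]*.45)&(p[...,2]<p[...,0]*.45); r[:100]=0;r[150:]=0;r[:,:295]=0;r[:,345:]=0
v,u=np.nonzero(r);print("bar u",u.min(),u.max(),[ (c,v[u==c].min(),v[u==c].max()) for c in sorted(set(u))])
X=np.array([.583,.812])
for s in(-.055,.055): print("bar end pred",[proj("side",[.4517+X[0]*s+y[0],-.0024+X[1]*s+y[1],.256+y[2]]).round(1).tolist() for y in ((-.0065,.0047,.009),(-.0065,.0047,-.009),(.0065,-.0047,.009),(.0065,-.0047,-.009))])
E
python3 - <<'E'
import numpy as np,cv2
z=np.load('side1.npz');p=z['p'].astype(np.uint8)
cv2.imwrite('pics/ins2.png',cv2.resize(p[118:188,295:345,::-1],None,fx=8,fy=8,interpolation=cv2.INTER_CUBIC))
E
```

```text
pred tip [319.48419779 161.4349154 ] slot pred [318.4800369  172.15674172] slot seen [0.45751596 0.00939654 0.108     ]
bar u 309 329 [(np.int64(309), np.int64(133), np.int64(137)), (np.int64(310), np.int64(132), np.int64(137)), (np.int64(311), np.int64(132), np.int64(137)), (np.int64(312), np.int64(132), np.int64(136)), (np.int64(313), np.int64(131), np.int64(136)), (np.int64(314), np.int64(131), np.int64(135)), (np.int64(315), np.int64(130), np.int64(135)), (np.int64(316), np.int64(130), np.int64(135)), (np.int64(317), np.int64(129), np.int64(134)), (np.int64(318), np.int64(129), np.int64(133)), (np.int64(326), np.int64(125), np.int64(125)), (np.int64(327), np.int64(124), np.int64(129)), (np.int64(328), np.int64(124), np.int64(129)), (np.int64(329), np.int64(125), np.int64(128))]
bar end pred [[330.6, 123.5], [330.5, 128.6], [326.6, 122.6], [326.6, 127.6]]
bar end pred [[311.5, 133.5], [311.5, 138.7], [307.4, 132.4], [307.5, 137.7]]
```

View pics/ins2.png

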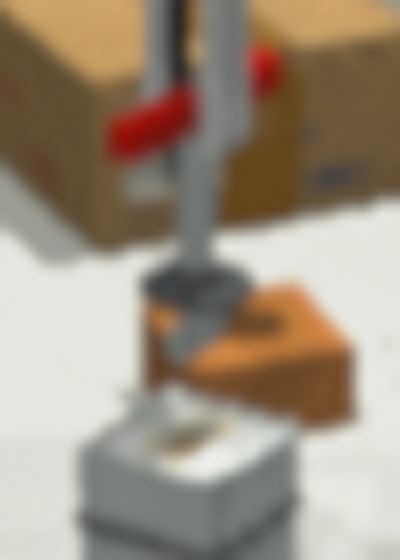

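Puller hangs straight, nose (≈(317.5,162.5)) just above the slot (≈(318,172.5)); the handle is at TCP. Top and side estimates give about +8.5 mm along the bar and 2 mm across.

```bash
python3 -m jog '[[0.1,0,-0.3,0.0085,-0.002,0.002,5],[0,0,0,0,0,0,5],[0,0,0,0,0,0,5],[0,0,0,0,0,0,5],[0,0,0,0,0,0,5]]' 50 >/dev/null; python3 go.py 0.4551 0.0057 0.19 54.2
```

```text
yaw 54.28 turn [-0.07  0.08  0.08] shift [-0.0004  0.0007  0.0203] pos [0.4549 0.0065 0.2103] F [ 1.4 -0.5 -2. ] T [-0.06 -0.06 -0.  ] op 0.0156 q6 0.49 t 8.8333
```

```bash
python3 -m jog '[[0,0,0,0,0.0007,0.008,5],[0,0,0,0,0,0.008,5],[0,0,0,0,0,0.004,5],[0,0,0,0,0,0,5],[0,0,0,0,0,0,5]]' 50 >/dev/null; python3 go.py 0.4551 0.0057 0.178 54.2; python3 look.py side 295 115 50 75 8 near
```

```text
yaw 54.29 turn [-0.15  0.14  0.09] shift [-0.      0.0005  0.0093] pos [0.4547 0.006  0.1873] F [ 0.3 -0.6 -3.1] T [-0.03 -0.    0.03] op 0.0152 q6 0.48 t 9.25
```

View pics/near.png

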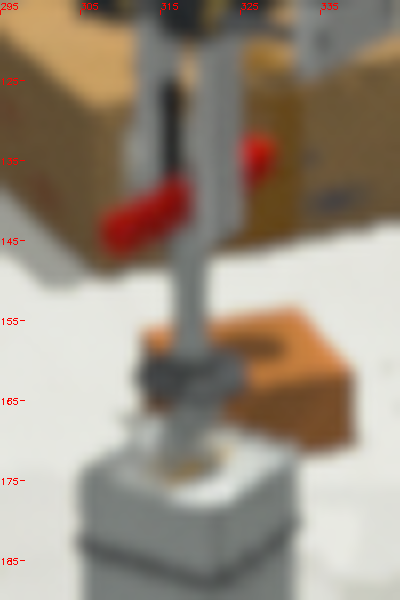

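The nose (≈(317.5,172)) sits right over the slot (≈(318,173)), so it looks aligned. Descend with force checks.

```bash
python3 -m jog '[[0,0,0,0,0,0.004,5],[0,0,0,0,0,0.004,5],[0,0,0,0,0,0.004,5],[0,0,0,0,0,0.002,5],[0,0,0,0,0,0,5]]' 50 >/dev/null; python3 go.py 0.4551 0.0057 0.1496 54.2
```

```text
yaw 54.28 turn [-0.1   0.11  0.08] shift [-0.      0.0002  0.0227] pos [0.455  0.0059 0.1724] F [ 0.2  0.4 -2.3] T [-0.04 -0.03  0.02] op 0.016 q6 0.48 t 9.7167
```

```bash
python3 -m jog '[[0,0,0,0,0,0.004,5],[0,0,0,0,0,0.002,5],[0,0,0,0,0,0.002,5],[0,0,0,0,0,0,5],[0,0,0,0,0,0,5]]' 50 >/dev/null; python3 go.py 0.4551 0.0057 0.1496 54.2;  python3 -m jog '[[0,0,0,0,0,0.003,5],[0,0,0,0,0,0.002,5],[0,0,0,0,0,0.002,5],[0,0,0,0,0,0,5],[0,0,0,0,0,0,5]]' 50 >/dev/null; python3 go.py 0.4551 0.0057 0.1496 54.2
```

```text
yaw 54.28 turn [-0.09  0.11  0.08] shift [-0.0001  0.0001  0.0139] pos [0.4551 0.0059 0.1635] F [-0.8  0.8 -2.7] T [-0.02 -0.03 -0.03] op 0.0156 q6 0.48 t 10.1333
yaw 54.29 turn [-0.06  0.09  0.09] shift [-0.0002 -0.0001  0.0063] pos [0.4553 0.0058 0.1559] F [ 0.4  0.5 -2.7] T [-0.08 -0.02 -0.01] op 0.0157 q6 0.48 t 10.55
```

```bash
python3 -m jog '[[0,0,0,0,0,0.002,5],[0,0,0,0,0,0.0015,5],[0,0,0,0,0,0.001,5],[0,0,0,0,0,0,5],[0,0,0,0,0,0,5]]' 50 >/dev/null; python3 go.py 0.4551 0.0057 0.1496 54.2;  python3 -m jog '[[0,0,0,0,0,0.001,5],[0,0,0,0,0,0.001,5],[0,0,0,0,0,0,5],[0,0,0,0,0,0,5],[0,0,0,0,0,0,5]]' 50 >/dev/null; python3 go.py 0.4551 0.0057 0.1496 54.2
```

```text
yaw 54.28 turn [-0.05  0.09  0.08] shift [-0.0003 -0.0002  0.0014] pos [0.4554 0.0058 0.151 ] F [ 0.4  0.7 -2.2] T [-0.05 -0.04  0.03] op 0.0158 q6 0.48 t 10.9667
yaw 54.29 turn [0.02 0.06 0.09] shift [-0.0004 -0.0006 -0.    ] pos [0.4559 0.0057 0.1496] F [-1.  -0.2 -0.8] T [-0.02 -0.02  0.05] op 0.0158 q6 0.48 t 11.3833
```

```bash
python3 -m jog '[[0,0,0,0,0,0.001,5],[0,0,0,0,0,0.001,5],[0,0,0,0,0,0,5],[0,0,0,0,0,0,5],[0,0,0,0,0,0,5]]' 50 >/dev/null; python3 go.py 0.4551 0.0057 0.1496 54.2
```

```text
yaw 54.29 turn [0.11 0.01 0.09] shift [-0.0006 -0.001   0.0001] pos [0.4563 0.0056 0.1497] F [ 0.5 -1.  -2.9] T [-0.05 -0.01 -0.07] op 0.0155 q6 0.48 t 11.8
```

```bash
python3 -m jog '[[0,0,0,0,-0.001,0.002,5],[0,0,0,0,0,0.002,5],[0,0,0,0,0,0,5],[0,0,0,0,0,0,5],[0,0,0,0,0,0,5]]' 50 >/dev/null; python3 go.py 0.4551 0.0057 0.1496 54.2
```

```text
yaw 54.3 turn [ 0.4  -0.07  0.1 ] shift [-0.001  -0.0017  0.0004] pos [0.457  0.0055 0.15  ] F [ 0.   0.1 -2.6] T [-0.09 -0.03  0.04] op 0.0152 q6 0.49 t 12.2167
```

Seated: z stops at 0.150 against further pushing (predicted 0.1496). Screw clockwise.

```bash
python3 -m jog '[[0.4,0,0,-0.001,-0.0015,0,5],[0,0,4,0,0,0,5],[0,0,5,0,0,0,5],[0,0,5,0,0,0,5],[0,0,5,0,0,0,5]]' 50 >/dev/null; python3 go.py 0.4555 0.0057 0.1496 -14.4;  python3 -m jog '[[0,0,5,0,0,0,5],[0,0,5,0,0,0,5],[0,0,0,0,0,0,5],[0,0,0,0,0,0,5],[0,0,0,0,0,0,5]]' 50 >/dev/null; python3 go.py 0.4555 0.0057 0.1496 -14.4
```

```text
yaw 34.55 turn [-0.19  0.2  48.95] shift [ 0.0014  0.0011 -0.0001] pos [0.4537 0.0058 0.1495] F [-0.2  0.7 -0. ] T [0.22 0.01 0.03] op 0.0155 q6 0.82 t 12.6333
yaw 24.14 turn [-0.28  0.18 38.54] shift [ 0.0006  0.0009 -0.0001] pos [0.4546 0.0063 0.1495] F [ 0.5  0.2 -0.3] T [ 0.01  0.04 -0.02] op 0.0152 q6 1.0 t 13.05
```

```bash
python3 -m jog '[[0,0,6,0,0,0,5],[0,0,6,0,0,0,5],[0,0,6,0,0,0,5],[0,0,6,0,0,0,5],[0,0,6,0,0,0,5]]' 50 >/dev/null; python3 go.py 0.4555 0.0057 0.1496 -14.4;  python3 -m jog '[[0,0,4,0,0,0,5],[0,0,3,0,0,0,5],[0,0,3,0,0,0,5],[0,0,2,0,0,0,5],[0,0,2,0,0,0,5]]' 50 ; python3 go.py 0.4555 0.0057 0.1496 -14.4
```

```text
yaw -6.66 turn [-0.29  0.04  7.74] shift [-0.0011  0.0008 -0.0001] pos [0.4567 0.0064 0.1495] F [-0.6 -0.2 -0.4] T [ 0.05 -0.09 -0.03] op 0.0155 q6 1.54 t 13.4667
clock: 13.88
eef_pos: [0.4577, 0.0064, 0.1495]
orientation: [-0.003, 0.983, -0.182, 0.0]
ft_force: [-0.7, 0.2, 2.0]
opening: 0.0155
yaw -20.97 turn [-0.32  0.   -6.57] shift [-0.0018  0.0015 -0.0001] pos [0.4577 0.0064 0.1495] F [-0.7  0.2  2. ] T [0.03 0.1  0.41] op 0.0155 q6 1.79 t 13.8833
```

Torque about z has risen to 0.41 N·m at 75° of turn, so the stop is reached. Nudge once more, then pull up slowly.

```bash
python3 -m jog '[[0,0,2,-0.001,0.001,0,5],[0,0,2,0,0,0,5],[0,0,0,0,0,0,5],[0,0,0,0,0,-0.002,5],[0,0,0,0,0,-0.003,5]]' 60 >/dev/null; python3 go.py 0.4555 0.0057 0.1496 -20;  python3 -m jog '[[0,0,0,0,0,-0.003,5],[0,0,0,0,0,-0.003,5],[0,0,0,0,0,-0.004,5],[0,0,0,0,0,-0.005,5],[0,0,0,0,0,-0.005,5]]' 60 ; python3 go.py 0.4555 0.0057 0.2 -20
```

```text
yaw -24.29 turn [-0.33  0.09 -4.29] shift [-0.0008  0.0011  0.0014] pos [0.4567 0.0064 0.151 ] F [  4.7   0.2 -20.8] T [ 0.11 -1.26  0.57] op 0.0155 q6 1.85 t 14.3
clock: 14.72
eef_pos: [0.4565, 0.0065, 0.1633]
orientation: [-0.003, 0.978, -0.208, -0.003]
ft_force: [4.7, -0.2, -20.2]
opening: 0.0156
yaw -24.06 turn [-0.27  0.45 -4.06] shift [-0.0009  0.001  -0.0367] pos [0.4565 0.0065 0.1633] F [  4.7  -0.2 -20.2] T [ 0.04 -1.33  0.61] op 0.0156 q6 1.84 t 14.7167
```

```bash
python3 -m jog '[[0,0.2,0,0.001,0,-0.006,5],[0,0,0,0,0,-0.006,5],[0,0,0,0,0,-0.006,5],[0,0,0,0,0,-0.006,5],[0,0,0,0,0,-0.006,5]]' 60 >/dev/null; python3 go.py 0.456 0.006 0.2 -24;  python3 -m jog '[[0,0,0,0,0,-0.006,5],[0,0,0,0,0,-0.006,5],[0,0,0,0,0,-0.006,5],[0,0,0,0,0,-0.006,5],[0,0,0,0,0,-0.006,5]]' 60 >/dev/null; python3 go.py 0.456 0.006 0.23 -24;
```

```text
yaw -24.06 turn [-0.24  0.44 -0.06] shift [-0.0005  0.0004 -0.0052] pos [0.4566 0.0062 0.1948] F [  3.    0.2 -12.7] T [ 0.16 -1.    0.51] op 0.0153 q6 1.84 t 15.1333
yaw -24.3 turn [-0.19  0.29 -0.3 ] shift [ 0.0011 -0.0012  0.0054] pos [0.4545 0.0053 0.2354] F [ 0.8 -0.  -5.8] T [0.09 0.02 0.02] op 0.0156 q6 1.85 t 15.55
```

Load is 5.8 N (0.6 kg, so plug plus puller) and the underside is at about z 0.14: plug is clear. Carry to the plate, turning a little to keep joint 6 in range.

```bash
python3 -m jog '[[0,0,0,-0.007,-0.013,-0.005,5],[0,0,-2,-0.012,-0.022,-0.004,5],[0,0,-3,-0.0145,-0.032,-0.003,5],[0,0,-3,-0.0135,-0.033,-0.003,5],[0,0,-3,-0.012,-0.033,-0.003,5]]' 60 >/dev/null; python3 go.py 0.4348 0.296 0.22 -10;  python3 -m jog '[[0,0,-2,-0.010,-0.034,-0.003,5],[0,0,-1,-0.009,-0.033,-0.003,5],[0,0,0,-0.007,-0.025,0,5],[0,0,0,-0.004,-0.015,0,5],[0,0,0,0,0,0,5]]' 60 >/dev/null; python3 go.py 0.4348 0.296 0.22 -10;
```

```text
yaw -13.7 turn [ 0.11 -0.14 -3.7 ] shift [-0.0477 -0.1415  0.0397] pos [0.4475 0.1474 0.26  ] F [ 0.8  0.2 -5.7] T [ 0.02 -0.07 -0.02] op 0.0156 q6 1.98 t 15.9667
yaw -10.13 turn [-0.28 -0.15 -0.13] shift [-0.0068 -0.024   0.051 ] pos [0.4371 0.2709 0.2709] F [ 0.  -0.7 -5.3] T [-0.03  0.02 -0.01] op 0.0157 q6 2.16 t 16.3833
```

```bash
python3 -m jog '[[0,0,0,-0.006,-0.022,0.02,5],[0,0,0,0,0,0.025,5],[0,0,0,0,0,0.025,5],[0,0,0,0,0,0.025,5],[0,0,0,0,0,0.015,5]]' 60 >/dev/null; python3 go.py 0.4348 0.296 0.125 -10;  python3 -m jog '[[0,0,0,0,0,0.01,5],[0,0,0,0,0,0.005,5],[0,0,0,0,0,0,5],[0,0,0,0,0,0,5],[0,0,0,0,0,0,5]]' 60 >/dev/null; python3 go.py 0.4348 0.296 0.125 -10
```

```text
yaw -10.02 turn [-0.5  -0.81 -0.01] shift [-0.005   0.0005  0.0401] pos [0.4392 0.2954 0.1652] F [-1.4 -0.1 -5.4] T [-0.03  0.11 -0.03] op 0.0154 q6 2.21 t 16.8
yaw -10.16 turn [-0.15 -0.55 -0.16] shift [-0.0044 -0.0037  0.0233] pos [0.4383 0.2915 0.1483] F [-0.   0.1 -5.1] T [0.08 0.   0.05] op 0.0155 q6 2.21 t 17.2167
```

```bash
python3 -m jog '[[-0.1,-0.5,0,-0.0045,-0.003,0.008,5],[0,0,0,0,-0.001,0.008,5],[0,0,0,0,0,0.005,5],[0,0,0,0,0,0,5],[0,0,0,0,0,0,5]]' 60 >/dev/null; python3 go.py 0.4348 0.296 0.104 -10; python3 - <<'E'
from h import *
p,d=capture("side"); crop(p,270,150,110,110,5,"pl"); P=cloud("side",d)
m=(abs(P[...,0]-.435)<.07)&(abs(P[...,1]-.3)<.07)&(P[...,2]>.03)&(P[...,2]<.085)&(d>0);print(rect(P[m]),P[m].min(0))
E
```

```text
yaw -10.17 turn [-0.29 -0.32 -0.17] shift [-0.0017  0.0024  0.0244] pos [0.4368 0.2979 0.1285] F [-0.   0.2 -4.9] T [ 0.03 -0.01 -0.03] op 0.0157 q6 2.21 t 17.6333
(array([435.2, 300.4]), array([67.9, 64. ]), 51.8, 426, np.float64(0.0664)) [0.39412658 0.28178616 0.03587017]
```

View pics/pl.png

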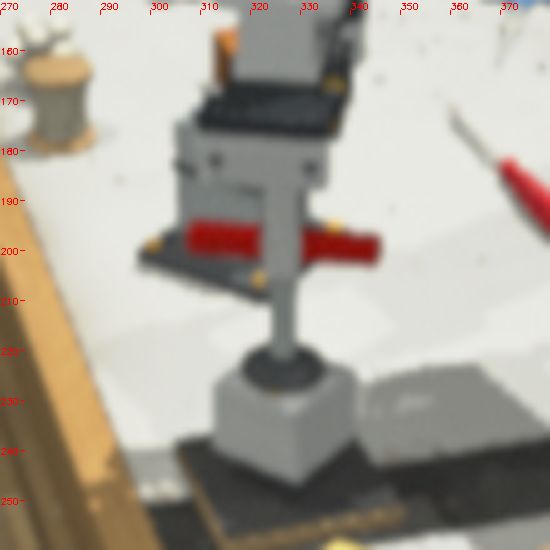

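Plug hangs upright below the collar over the plate (plug ≈(327,233), corner (328,247)). Side-view plug centre (435,300) against plate (434,299) mm. Lower gently.

```bash
python3 -m jog '[[-0.2,-0.3,0,-0.001,0.0015,0.006,5],[0,0,0,0,0,0.005,5],[0,0,0,0,0,0.003,5],[0,0,0,0,0,0,5],[0,0,0,0,0,0,5]]' 60 >/dev/null; python3 go.py 0.4348 0.2965 0.104 -10;python3 -m jog '[[0,0,0,-0.001,0,0.002,5],[0,0,0,0,0,0.002,5],[0,0,0,0,0,0.001,5],[0,0,0,0,0,0,5],[0,0,0,0,0,0,5]]' 60 >/dev/null; python3 go.py 0.4348 0.2965 0.104 -10
```

```text
yaw -10.17 turn [-0.06  0.01 -0.17] shift [-0.0007  0.0002  0.009 ] pos [0.4355 0.2965 0.113 ] F [ 0.1  0.1 -5. ] T [ 0.01 -0.02 -0.04] op 0.0155 q6 2.21 t 18.1
yaw -10.17 turn [-0.08 -0.02 -0.17] shift [0.0002 0.0003 0.0037] pos [0.4346 0.2968 0.1077] F [-0.5 -0.3 -5.1] T [ 0.03  0.02 -0.02] op 0.0151 q6 2.21 t 18.5167
```

```bash
for i in 1 2 3; do python3 -m jog '[[0,0,0,0,0,0.001,5],[0,0,0,0,0,0.001,5],[0,0,0,0,0,0,5],[0,0,0,0,0,0,5],[0,0,0,0,0,0,5]]' 60 >/dev/null; python3 go.py 0.4348 0.2965 0.101 -10; done
```

```text
yaw -10.17 turn [-0.11 -0.06 -0.17] shift [-0.0001  0.0005  0.0049] pos [0.4349 0.297  0.1059] F [-0.6  0.1 -4.7] T [ 0.02  0.04 -0.02] op 0.0154 q6 2.21 t 18.9333
yaw -10.17 turn [-0.15 -0.1  -0.17] shift [-0.0004  0.0007  0.0031] pos [0.4353 0.2971 0.1041] F [-0.8  0.2 -4.8] T [ 0.05 -0.03  0.  ] op 0.0157 q6 2.21 t 19.35
yaw -10.17 turn [-0.23 -0.24 -0.17] shift [-0.0014  0.0014  0.0022] pos [0.4364 0.2976 0.1032] F [ 0.3  0.2 -2.2] T [-0.04  0.07  0.04] op 0.0154 q6 2.21 t 19.7667
```

Load dropped to 2.2 N, so the plug is on the plate. Take up the play until the collar seats.

```bash
for i in 1 2; do python3 -m jog '[[0,0,0,-0.0006,0.0005,0.001,5],[0,0,0,0,0,0.001,5],[0,0,0,0,0,0,5],[0,0,0,0,0,0,5],[0,0,0,0,0,0,5]]' 60 >/dev/null; python3 go.py 0.4348 0.2965 0.0997 -10; done
```

```text
yaw -10.17 turn [-0.29 -0.3  -0.17] shift [-0.0012  0.0012  0.0018] pos [0.4361 0.2975 0.1015] F [-0.5  0.9 -2. ] T [0.03 0.03 0.02] op 0.0158 q6 2.21 t 20.1833
yaw -10.17 turn [-0.35 -0.39 -0.17] shift [-0.0011  0.0011  0.0008] pos [0.4361 0.2974 0.1005] F [-0.1  0.1 -1.7] T [-0.02  0.03  0.03] op 0.0159 q6 2.21 t 20.6
```

```bash
for i in 1 2; do python3 -m jog '[[-0.2,-0.2,0,0,0,0.001,5],[0,0,0,0,0,0.0005,5],[0,0,0,0,0,0,5],[0,0,0,0,0,0,5],[0,0,0,0,0,0,5]]' 60 >/dev/null; python3 go.py 0.4348 0.2965 0.0997 -10; done
```

```text
yaw -10.16 turn [-0.17 -0.23 -0.16] shift [-0.0014  0.0014  0.0006] pos [0.4365 0.2976 0.1004] F [0.  0.2 0.1] T [-0.05  0.2  -0.02] op 0.0158 q6 2.21 t 21.0167
yaw -10.16 turn [-0.   -0.07 -0.16] shift [-0.0017  0.0016  0.0007] pos [0.4367 0.2977 0.1004] F [-1.3 -0.3  1.9] T [-0.    0.17  0.01] op 0.0157 q6 2.22 t 21.4333
```

Collar seated (+2 N). Release and check before retreating.

```bash
python3 -m jog '[[0,0,0,0,0,0,60],[0,0,0,0,0,0,60],[0,0,0,0,0,0,60],[0,0,0,0,0,0,60],[0,0,0,0,0,0,60]]' >/dev/null; python3 -m jog '[[0,0,0,0,0,0,60],[0,0,0,0,0,0,60],[0,0,0,0,0,0,60],[0,0,0,0,0,-0.003,60],[0,0,0,0,0,-0.006,60]]' >/dev/null; python3 go.py 0.4365 0.2975 0.2 -10;  python3 -m jog '[[0,0,0,0,0,-0.01,60],[0,0,0,0,0,-0.015,60],[0,0,0,0,0,-0.02,60],[0,0,0,0,0,-0.025,60],[0,0,0,0,0,-0.025,60]]' >/dev/null; python3 go.py 0.4365 0.2975 0.2 -10; 
```

```text
yaw -10.17 turn [ 0.03 -0.02 -0.17] shift [-0.0002  0.0004 -0.0921] pos [0.4368 0.2978 0.1079] F [-0.1 -0.2  0.9] T [0.04 0.03 0.06] op 0.0564 q6 2.22 t 22.2667
yaw -10.18 turn [ 0.32  0.37 -0.18] shift [ 0.0023 -0.0015  0.0058] pos [0.434  0.2964 0.2058] F [ 0.2 -0.5 -0.6] T [ 0.05 -0.05  0.  ] op 0.0563 q6 2.22 t 22.6833
```

```bash
python3 -m jog '[[0,0,0,0,0,-0.03,60],[0,0,0,0,0,-0.03,60],[0,0,0,-0.005,0.03,0,60],[0,0,0,-0.005,0.035,0,60],[0,0,0,-0.005,0.035,0,60]]' >/dev/null;python3 -m jog '[[0,0,0,-0.02,0.03,0,60],[0,0,0,-0.02,0.03,0,60],[0,0,0,-0.02,0.03,0,60],[0,0,0,-0.02,0.02,0,60],[0,0,0,0,0,0,60]]'; python3 - <<'E'
from h import *
for n in("top","side"):
    p,d=capture(n); P=cloud(n,d); X,Y,Z=[P[...,i] for i in range(3)]; pi=p.astype(int)
    nr=(abs(X-.435)<.08)&(abs(Y-.298)<.08)&(d>0)
    red=nr&(pi[...,0]>110)&(pi[...,1]<80)&(pi[...,2]<80)
    print(n,"plug",rect(P[nr&(Z>.03)&(Z<.066)]),"handle",rect(P[red&(Z>.1)]),"plate",rect(P[nr&(pi.max(-1)<110)&(Z>.009)&(Z<.02)]))
    s=4 if n=="top" else 5; crop(p,*((215,160,95,90) if n=="top" else (280,170,80,90)),s,"f"+n)
a=cv2.imread("pics/ftop.png");b=cv2.imread("pics/fside.png");o=np.zeros((450,780,3),np.uint8);o[:360,:380]=a;o[:450,380:]=b;cv2.imwrite("pics/fin.png",o)
E
```

```text
clock: 23.52
eef_pos: [0.3044, 0.1025, 0.2838]
orientation: [-0.003, 0.996, -0.086, 0.011]
ft_force: [-0.5, 0.8, 0.2]
opening: 0.0565
top plug (array([433.7, 297.1]), array([60.8, 59.7]), 52.5, 263, np.float64(0.059)) handle (array([435.7, 298.1]), array([ 17.4, 107.9]), 80.1, 209, np.float64(0.1496)) plate (array([435.1, 294.4]), array([108. , 108.4]), 16.8, 564, np.float64(0.0128))
side plug (array([435.1, 299.4]), array([65.1, 63.6]), 52.1, 394, np.float64(0.0531)) handle (array([439.7, 301.2]), array([ 22. , 105.4]), 78.8, 210, np.float64(0.1477)) plate (array([434.9, 300.1]), array([108.1, 107.6]), 18.0, 315, np.float64(0.0144))
```

View pics/fin.png

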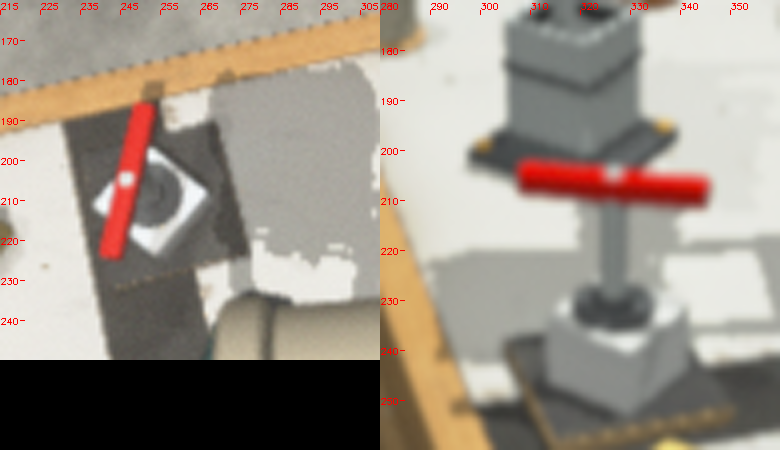

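Final picture: the plug stands upright on the plate (top view ≈(252,207)) with the puller upright and its collar on the plug. It's within about 3 mm of the plate's middle. The arm is clear, so I'll hand in.

```bash
python3 - <<'E'
from h import *
p,d=capture("top"); q=np.load("top0.npz")["p"]; print("wax diff",np.abs(p[190:245,160:220].astype(int)-q[190:245,160:220]).mean())
arm.job_done(); print(arm.sense()["clock"])
E
```

```text
wax diff 3.794040404040404
the job is handed in; nothing more can be done
the job is handed in; nothing more can be done
```

The plug is out of the mould and standing upright on the black plate, with the puller still screwed in. I handed the job in at about 24 s; the limit is 58 s.

**What I did:** I gripped the puller by its handle and lowered it until the collar sat on the plug. I then screwed it clockwise until the torque rose to about 0.4–0.6 N·m. The plug drew out with about 21 N on the wrist, and the load was 5–6 N (plug plus puller) once it was free. I set it down in steps of about 1 mm, released the handle and backed the arm away.

**Last checks:**
- **Position:** the top camera puts the plug at (434, 297) mm and the plate centre at (435, 294) mm. The side camera agrees to about 1 mm, so the plug is within about 3 mm of the middle.
- **Bystanders:** the wax block's patch in the top picture barely changed (mean difference 3.8 grey levels, not examined further), and I never moved near it. The arm was clear of everything at hand-in.

**What disagreed:**
- **Tool height:** the reported tool height read about 35–40 mm lower than the pictures showed, so the first grasp closed on air above the handle. I corrected for this in every later move.
- **Screw angle:** the puller ended about 62° round from the slot (1.1 rad), a little short of the nominal 1.2 rad stop. It had gone about 78° by the tool's reading when I screwed it in, so it probably turned back slightly when I rotated the tool during the carry. At that angle the lugs should still be well under the thread lands, so I left it as it was.

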